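# Make up two hardware kits for the bin assembly bench

## Robot

A 6-joint arm with a two-finger parallel gripper is mounted at the origin on the work surface. World frame = base frame: x ahead of the robot, y to its left, z up, the work surface at z = 0. Lengths are in m, angles in rad, forces in N, time in s.
With the tool pointing down it reaches from about 0.275 to 0.825 m from the base axis. Payload 4.9 kg.
Tool frame: the origin (TCP) lies between the finger pads; the fingertips stand 17 mm ahead of it and the grasp point (between the pads) lies 2 mm behind it (r.tips_ahead is the distance from the TCP to the fingertips, in m); z points along the fingers, y is the line along which they close (so a half turn about z gives the same grasp; the last joint's range is limited). The gripper opens to 85 mm and grips with 20 to 120 N. Pads are 22 mm wide; open, the fingers measure 114 mm over their backs; the gripper's body (76 mm by 85 mm) begins 54 mm behind the grasp point. The pads swing forward as they close: fully open they stand 13 mm farther back than shut.
Start: joints at [1.091, 0.326, -0.193, 1.052, 0, 1.437], TCP at [0.186, 0.517, 0.248] pointing down, gripper open.
Joint ranges: [-2.65, 2.65], [-0.97, 1.79], [-1.3, 1.35], [-1.93, 2.1], [-1.47, 1.37], [-3.14, 3.14]. Speed limits (rad/s): [2.57, 2.57, 3.14, 3.14, 3.14, 3.14].

## Interface

Orientations are given as [roll, pitch, yaw] about the fixed x, y, z axes, in that order (R = Rz(yaw) Ry(pitch) Rx(roll)).
In Python, from workcell import r gives the robot as it stands.
- The arm moves only by the shell command python3 -m handwheel 'ROWS'. ROWS is text: rows parted by semicolons, each of 5 numbers parted by spaces: the opening, from 0 (shut) to 1 (fully open), then the shift along the tool's x, y, z in cm, then the turn about the tool's z in rad. In form: gripper tx ty tz spin; .... A call has 1 to 10 rows; each row is the pose to reach, as a shift and turn from the pose commanded when the call began, along the tool's axes at that moment; what a row does not reach only later rows make up. A row lasts 1/8 s, in which the tool goes at most 62.5 mm and 10.7 degrees, less where a joint would pass 70% of its speed; a pose out of reach is approached as far as the arm can. A call with a gripper value outside its range is refused whole. The fingers move at their own pace and stop on an object; the grip force is fixed at half the most. Time passes only in rows, so rows that repeat a pose let the fingers close. It gives the time, the measured TCP pose, the force and the opening at its end, in the units of the state.
- r.get_obs(): the state, without advancing time (a new reading comes with each control period).
- r.camera(name): name is "scene" or "top"; returns the picture (400x640x3 uint8, red, green, blue); there is no depth.
- r.camera_model(name): a dict with "intrinsics" (3x3 intrinsics, pixels), "world_from_camera" (4x4, takes a point from camera to world coordinates). Camera axes: x right, y down, z forward; pixel columns grow to the right and rows downward; lengths in m; the calibration is good to about 2 mm. A picture is of the moment at which its call begins. camera_model takes no time and is no camera call.
- r.job_done(): hands the job in, once; it reports no verdict.
The state is a dict: "time_s": time; "q": joint angles; "joint_vel": joint speeds; "effort": joint torques, N m; "position": TCP position; "tcp_rot": TCP orientation; "force": force on the tool from outside, world axes, zero at the start; "ft_torque": the same for the moment, N m; "opening": finger opening in m.
Only numpy, scipy, OpenCV 4.12 (cv2) and the standard library are available. Lean on these libraries where they do the work, as an engineer would, in place of code of your own. Each camera call takes 0.05 s, during which the arm holds its last target. There are 200 camera calls.

## Task

Make up two hardware kits from the stock on the bench. The long tray gets the long handle in its long bay and the large levelling foot in its square bay; the square tray gets the short handle in its long bay, and the small levelling foot and the angle bracket in its two square bays, one in each, whichever you like. Set every part down flat on the floor of its bay, standing upright as it stands now, and leave the star knob, the tape roll and the screwdriver where they are.

Things in the scene. Friction and masses are not known exactly. Their poses are not given: they have to be found in the camera images.
- long_tray: long narrow blue-grey plastic tray, open on top, fixed to the bench, outside 88 x 242 mm and 26 mm high, walls and divider 4 mm, floor 4 mm thick. Origin: centre of its underside; y along its length, x across. One cross divider: the long bay is 80 x 150 mm with its centre at (0, -42) mm, the square bay is 80 x 80 mm with its centre at (0, +77) mm in (x, y).
- square_tray: nearly square blue-grey plastic tray, open on top, fixed to the bench, outside 148 (x) x 144 (y) mm and 26 mm high, walls and dividers 4 mm, floor 4 mm thick. Origin: centre of its underside. T-shaped dividers: the long bay, on its +x half, is 70 (x) x 136 (y) mm with its centre at (+35, 0) mm; two square bays of 66 x 66 mm on its -x half have their centres at (-37, +35) and (-37, -35) mm.
- large_foot: large levelling foot: its round black plastic base, 58 mm across and 6 mm thick at the rim, lies flat and a plain upright steel stud 12 mm thick rises from its middle to 70 mm above the bench (free to grip from 25 mm up, looks threaded). Its base is the wider of the two feet. Origin: centre of the underside, z up along the stud; turned any way. Weighs about 120 g.
- small_foot: small levelling foot: its round black plastic base, 36 mm across and 6 mm thick at the rim, lies flat and a plain upright steel stud 12 mm thick rises from its middle to 70 mm above the bench (free to grip from 25 mm up, looks threaded). Its base is clearly narrower than the large foot's; the studs are alike. Origin: centre of the underside, z up along the stud; turned any way. Weighs about 60 g.
- long_handle: aluminium bar pull handle, the longer of two, standing on its two feet: a straight round bar 130 mm long and 12 mm thick lies level with its axis 44 mm above the bench, on a post near each end with a foot 24 x 30 x 5 mm. Origin: on the bench under the middle of the bar; x along the bar, z up. At the start the bar points roughly away from the robot, within 0.6 rad. Weighs about 150 g.
- short_handle: aluminium bar pull handle, the shorter of two, standing on its two feet: a straight round bar 90 mm long and 12 mm thick lies level with its axis 44 mm above the bench, on a post near each end with a foot 24 x 30 x 5 mm. Origin: on the bench under the middle of the bar; x along the bar, z up. At the start the bar points roughly away from the robot, within 0.6 rad. Weighs about 110 g.
- bracket: plain steel angle bracket (L shape): base plate 44 (x) x 40 (y) x 8 mm lying flat, and an upright plate 44 mm wide (x) and 8 mm thick (y) along the base's +y edge, up to 56 mm above the bench; the upright's middle is at y = +16 mm. Origin: centre of the base's underside, z up. At the start its x axis points away from the robot within 0.6 rad. Weighs about 130 g.
- star_knob: black plastic star knob with five lobes, 52 mm across and 32 mm high, standing among the stock; belongs to no kit and stays where it is. Origin: centre of its underside.
- tape_roll: bystander: cardboard-coloured roll of tape lying flat, 84 mm across, 24 mm high, hole 60 mm; stays where it is. Origin: centre of its underside.
- screwdriver: bystander: screwdriver about 200 mm long lying across the bench on the far side of the work; stays where it is. Origin: under its middle.

How it is judged:
At the end, for the whole second after the job is handed in: Each of the five parts rests released in its named bay: origin inside the bay, underside on its floor (under 10 mm above the tray's underside), upright within 0.15 rad, slower than 20 mm/s and 0.3 rad/s. Small foot and bracket may take either square bay of the square tray (x of long_handle in the frame of long_tray between -0.04 and 0.04 m and y of long_handle in the frame of long_tray between -0.117 and 0.033 m and z of long_handle in the frame of long_tray between 0 and 0.01 m and angle between each of long_handle, large_foot, short_handle, small_foot, bracket's own z axis and vertical below 0.15 rad and linear speed of each of long_handle, large_foot, short_handle, small_foot, bracket below 0.02 m/s and angular speed of each of long_handle, large_foot, short_handle, small_foot, bracket below 0.3 rad/s and x of large_foot in the frame of long_tray between -0.04 and 0.04 m and y of large_foot in the frame of long_tray between 0.037 and 0.117 m and z of large_foot in the frame of long_tray between 0 and 0.01 m and x of short_handle in the frame of square_tray between 0 and 0.07 m and y of short_handle in the frame of square_tray between -0.068 and 0.068 m and z of short_handle in the frame of square_tray between 0 and 0.01 m and x of small_foot in the frame of square_tray between -0.07 and -0.004 m and y of small_foot in the frame of square_tray between -0.068 and 0.068 m and z of small_foot in the frame of square_tray between 0 and 0.01 m and x of bracket in the frame of square_tray between -0.07 and -0.004 m and y of bracket in the frame of square_tray between -0.068 and 0.068 m and z of bracket in the frame of square_tray between 0 and 0.01 m); the robot touches nothing.
It fails at once if the star knob is moved more than 30 mm (distance of star_knob from where it was at the start of the episode above 0.03 m).
It fails at once if the tape roll is moved more than 30 mm (distance of tape_roll from where it was at the start of the episode above 0.03 m).
It fails at once if the screwdriver is moved more than 30 mm (distance of screwdriver from where it was at the start of the episode above 0.03 m).
It also fails if it takes over 141 s, if anything falls off the work surface, if the arm or the gripper's body presses on something with over 40 N, if the wrist force passes 120 N, or if a joint passes its speed limit or range.

## Working session

There is one attempt and no reset: what is moved stays moved. The work goes in short steps, Python scripts to look and compute and a shell command to move; the robot and the scene stay as the last step left them, time stands still between calls to the robot, and variables do not carry over. Pictures are saved under pics/ and viewed, on a budget of 14 in all, crops included, one or two more only if the job needs it, and the job is handed in when it is done.

```bash
ls; mkdir -p pics
python3 - <<'E'
from workcell import r
import cv2,numpy as np
np.set_printoptions(precision=4,suppress=True)
for n in("top","scene"):
    cv2.imwrite(f"pics/{n}0.png",r.camera(n)[:,:,::-1]); m=r.camera_model(n); print(n,m["intrinsics"],m["world_from_camera"])
o=r.get_obs(); print(o)
E
```

```text
pics
top [[381.7867   0.     313.6993]
 [  0.     381.7867 199.8852]
 [  0.       0.       1.    ]] [[-0.0098 -0.9972  0.0738  0.5363]
 [-0.9999  0.0105  0.0098  0.027 ]
 [-0.0106 -0.0737 -0.9972  0.9205]
 [ 0.      0.      0.      1.    ]]
scene [[402.0336   0.     316.5621]
 [  0.     402.0336 191.6975]
 [  0.       0.       1.    ]] [[-0.3183  0.7646 -0.5604  1.1742]
 [ 0.948   0.2614 -0.1817  0.2429]
 [ 0.0076 -0.5891 -0.808   0.8593]
 [ 0.      0.      0.      1.    ]]
{'time_s': 0.1, 'q': array([ 1.0908,  0.3269, -0.1935,  1.052 ,  0.    ,  1.4366]), 'joint_vel': array([-0.0007, -0.0012,  0.004 , -0.0007,  0.0008,  0.0005]), 'effort': array([  0.0006, -44.424 ,  26.3038,   0.0079,  -0.0002,   0.    ]), 'position': array([0.1862, 0.517 , 0.2476]), 'tcp_rot': array([-3.14  , -0.0002,  2.7958]), 'force': array([-0.2093,  0.7626,  0.367 ]), 'ft_torque': array([0.0235, 0.0129, 0.0502]), 'opening': 0.0854986376636531}
```

View pics/top0.png

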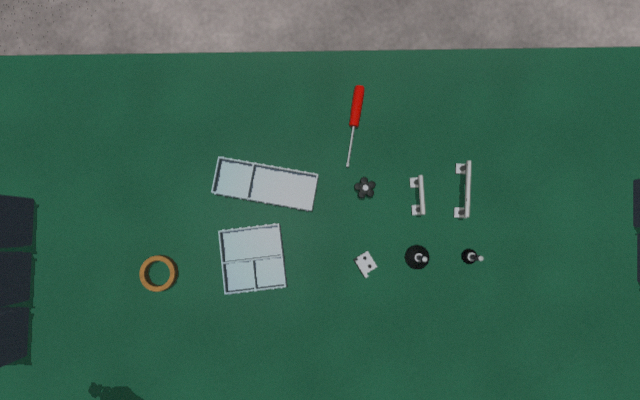

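View pics/scene0.png

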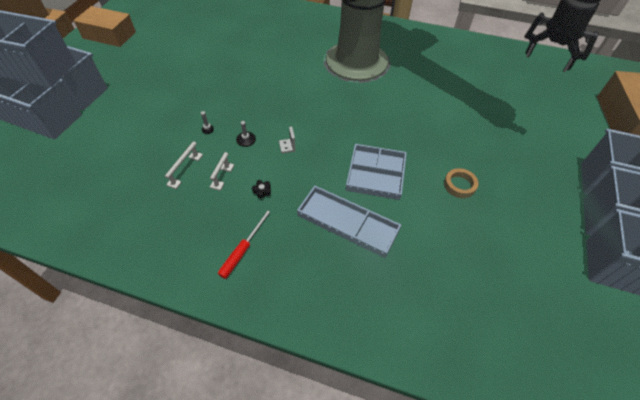

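The top view shows the stock on the right (long handle ~(465,190), short handle (418,197), feet (417,257)/(471,257), bracket (366,264), knob (365,188)) and the trays at about (265,184) and (252,259). The scene view confirms this. I'll zoom in next.

Run:
```python
import cv2
im=cv2.imread("pics/top0.png")
for n,(x0,x1,y0,y1) in dict(tr=(205,325,150,300),pa=(345,490,155,285)).items():
    f=5 if n=="pa" else 4
    c=cv2.resize(im[y0:y1,x0:x1],None,fx=f,fy=f,interpolation=cv2.INTER_CUBIC)
    for x in range(x0,x1,10): cv2.putText(c,str(x),((x-x0)*f,8),0,.3,(0,255,255)); cv2.line(c,((x-x0)*f,10),((x-x0)*f,16),(0,255,255))
    for y in range(y0,y1,10): cv2.putText(c,str(y),(0,(y-y0)*f+3),0,.3,(0,255,255))
    cv2.imwrite(f"pics/{n}.png",c)
```

```text
(no output)
```

View pics/tr.png

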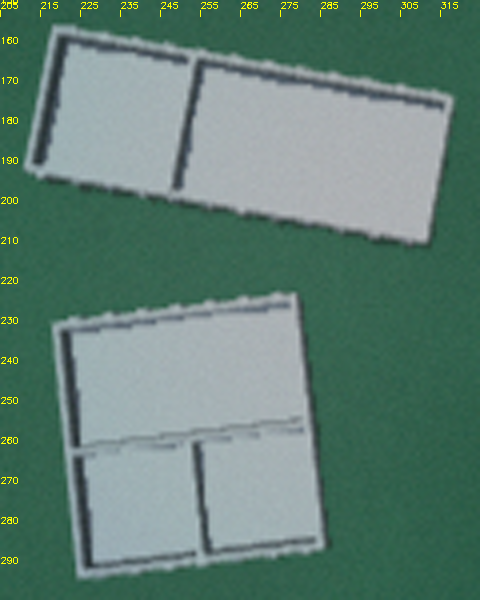

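View pics/pa.png

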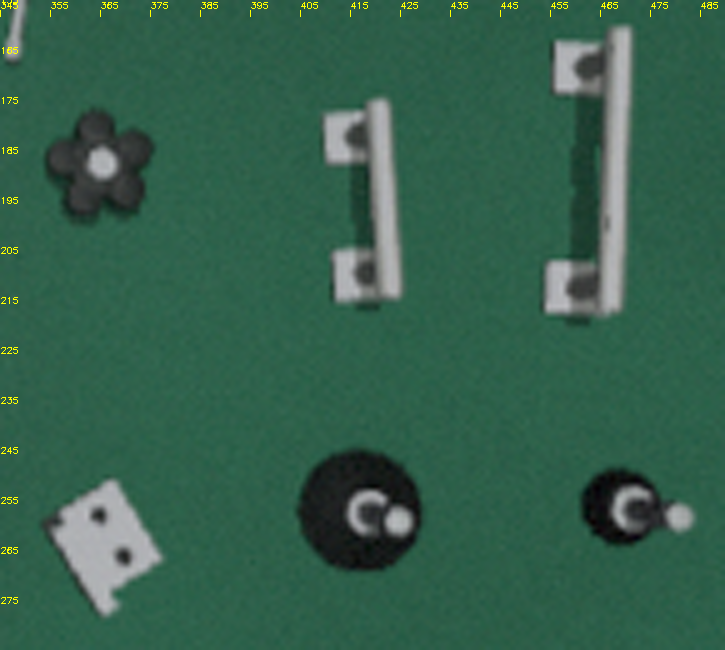

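```bash
cat > fit.py <<'E'
import cv2,numpy as np
from scipy.optimize import minimize
from workcell import r
def box(x0,x1,y0,y1,z0,z1): return np.array([[x,y,z] for x in(x0,x1) for y in(y0,y1) for z in(z0,z1)])/1e3
def cyl(R,z0,z1):
    a=np.linspace(0,2*np.pi,25); return np.array([[R*np.cos(t),R*np.sin(t),z] for t in a for z in(z0,z1)])/1e3
def handle(L):
    a=np.linspace(0,2*np.pi,13); bar=np.array([[s*L/2,6*np.cos(t),44+6*np.sin(t)] for s in(-1,1) for t in a])/1e3
    e=L/2-12; P=[bar]
    for s in(-1,1): P+=[box(s*e-12,s*e+12,-15,15,0,5),box(s*e-5,s*e+5,-5,5,0,44)]
    return P
M=dict(long_tray=[box(-44,44,-121,121,0,26)],square_tray=[box(-74,74,-72,72,0,26)],
 large_foot=[cyl(29,0,6),cyl(6,0,70)],small_foot=[cyl(18,0,6),cyl(6,0,70)],
 long_handle=handle(130),short_handle=handle(90),
 bracket=[box(-22,22,-20,20,0,8),box(-22,22,12,20,0,56)],star_knob=[cyl(24,0,32)])
S=4
def px(cam,P):
    m=r.camera_model(cam);T=np.linalg.inv(m["world_from_camera"]);c=P@T[:3,:3].T+T[:3,3];u=c@m["intrinsics"].T
    return u[:,:2]/u[:,2:]
def ray(cam,uv,z):
    m=r.camera_model(cam);T=m["world_from_camera"];d=T[:3,:3]@np.linalg.solve(m["intrinsics"],[uv[0],uv[1],1]);return T[:3,3]+d*(z-T[2,3])/d[2]
def place(P,p,z=0):
    c,s=np.cos(p[2]),np.sin(p[2]);return P@np.array([[c,-s,0],[s,c,0],[0,0,1]]).T+[p[0],p[1],z]
def render(cam,name,p,z,roi):
    x0,x1,y0,y1=roi;I=np.zeros(((y1-y0)*S,(x1-x0)*S),np.uint8)
    for P in M[name]:
        h=cv2.convexHull(((px(cam,place(P,p,z))+.5-[x0,y0])*S*16-8).astype(np.int32)); cv2.fillPoly(I,[h],255,shift=4)
    return cv2.resize(I,None,fx=1/S,fy=1/S,interpolation=cv2.INTER_AREA)/255.
def mask(im):
    f=im.astype(float);d=f[:,:,1]-f[:,:,0]
    return np.clip(1-(d-8)/24,0,1)   # bench: G>>R
def fit(name,p0,ims,cams=("top","scene"),z=0,masks=None):
    data=[]
    for c in cams:
        q=np.vstack([px(c,place(P,p0,z)) for P in M[name]]);a=(q.min(0)-6).astype(int);b=(q.max(0)+7).astype(int)
        roi=(a[0],b[0],a[1],b[1]);data.append((c,roi,mask(ims[c])[a[1]:b[1],a[0]:b[0]]))
    f=lambda p:sum(((render(c,name,p,z,ro)-m)**2).sum() for c,ro,m in data)
    best=None
    for dy in(-.12,0,.12):
        s=np.array(p0)+[0,0,dy]
        o=minimize(f,s,method="Nelder-Mead",options=dict(initial_simplex=[s,s+[.008,0,0],s+[0,.008,0],s+[0,0,.15]],xatol=1e-4,fatol=1e-3))
        if best is None or o.fun<best.fun: best=o
    return best.x,best.fun,[m.sum() for *_,m in data]
E
cat > run.py <<'E'
from fit import *
ims={c:cv2.imread(f"pics/{c}0.png")[:,:,::-1] for c in("top","scene")}
g=dict(long_tray=((265,184),.026,-.17+np.pi/2*0),square_tray=((252,259),.026,.1),large_foot=((417,257),0,0),small_foot=((468,256),0,0),
 long_handle=((467,190),.044,0),short_handle=((421,197),.044,.05),bracket=((366,264),.01,.59),star_knob=((365,188),.015,0))
for n,(uv,z,y) in g.items():
    p=ray("top",uv,z);p0=[p[0],p[1],y]
    for cams in(("top",),("top","scene")):
        b,f,m=fit(n,p0,ims,cams);print(n,len(cams),np.round(b,4),round(f,1),np.round(m))
E
python3 run.py
```

```text
long_tray 1 [ 0.6431  0.1511 -0.1879] 149.8 [3501.]
long_tray 2 [ 0.6433  0.1521 -0.1864] 1133.1 [3501. 3036.]
square_tray 1 [0.4682 0.1816 0.1142] 345.9 [3058.]
square_tray 2 [0.468  0.182  0.1104] 711.2 [3058. 1923.]
large_foot 1 [ 0.4663 -0.2067 -0.0076] 21.9 [447.]
large_foot 2 [ 0.4661 -0.2069  0.1091] 44.8 [447. 266.]Traceback (most recent call last):
  File "run.py", line 8, in <module>
    b,f,m=fit(n,p0,ims,cams);print(n,len(cams),np.round(b,4),round(f,1),np.round(m))
          ~~~^^^^^^^^^^^^^^^
  File "fit.py", line 41, in fit
    o=minimize(f,s,method="Nelder-Mead",options=dict(initial_simplex=[s,s+[.008,0,0],s+[0,.008,0],s+[0,0,.15]],xatol=1e-4,fatol=1e-3))
    res = _minimize_neldermead(fun, x0, args, callback, bounds=bounds,
                               **options)
    fxc = func(xc)
    fx = function(np.copy(x), *(wrapper_args + args))
  File "fit.py", line 37, in <lambda>
    f=lambda p:sum(((render(c,name,p,z,ro)-m)**2).sum() for c,ro,m in data)
               ~~~^^^^^^^^^^^^^^^^^^^^^^^^^^^^^^^^^^^^^^^^^^^^^^^^^^^^^^^^^
  File "fit.py", line 37, in <genexpr>
    f=lambda p:sum(((render(c,name,p,z,ro)-m)**2).sum() for c,ro,m in data)
                     ~~~~~~^^^^^^^^^^^^^^^
  File "fit.py", line 27, in render
    h=cv2.convexHull(((px(cam,place(P,p,z))+.5-[x0,y0])*S*16-8).astype(np.int32)); cv2.fillPoly(I,[h],255,shift=4)
                       ~~^^^^^^^^^^^^^^^^^^
  File "fit.py", line 18, in px
    m=r.camera_model(cam);T=np.linalg.inv(m["world_from_camera"]);c=P@T[:3,:3].T+T[:3,3];u=c@m["intrinsics"].T
ValueError: time passes only in moves, steps and waits
```

```bash
sed -i 's/^S=4/S=4\nCM={c:r.camera_model(c) for c in ("top","scene")}/; s/m=r.camera_model(cam)/m=CM[cam]/; s/(d-8)\/24/(d-14)\/22/' fit.py; python3 run.py
python3 - <<'E'
from fit import *
im=cv2.imread("pics/top0.png").astype(int);print([im[v,u] for u,v in((285,190),(230,175),(300,250),(440,230),(460,190))])
E
```

```text
long_tray 1 [ 0.6431  0.1515 -0.1878] 59.2 [3889.]
long_tray 2 [ 0.6436  0.152  -0.1842] 969.9 [3889. 3983.]
square_tray 1 [0.4682 0.1816 0.1132] 70.0 [3810.]
square_tray 2 [0.4678 0.182  0.1107] 230.5 [3810. 2463.]
large_foot 1 [ 0.4659 -0.2068 -0.1657] 13.5 [460.]
large_foot 2 [ 0.4662 -0.2065  0.0384] 26.6 [460. 282.]
small_foot 1 [ 0.4668 -0.3303  0.1039] 7.5 [218.]
small_foot 2 [ 0.4667 -0.3301  0.1609] 16.2 [218. 156.]
long_handle 1 [ 0.6239 -0.3176 -0.0716] 9.6 [580.]
long_handle 2 [ 0.6239 -0.3172 -0.0695] 34.9 [580. 501.]
short_handle 1 [ 0.6115 -0.2114  0.0295] 4.8 [413.]
short_handle 2 [ 0.6115 -0.2113  0.0402] 21.6 [413. 400.]
bracket 1 [ 0.4533 -0.0839  0.5282] 2.2 [353.]
bracket 2 [ 0.4532 -0.0835  0.5457] 7.2 [353. 259.]
star_knob 1 [ 0.6309 -0.0852  0.1429] 54.6 [305.]
star_knob 2 [ 0.6302 -0.0844  0.076 ] 127.7 [305. 260.]
[array([177, 175, 172]), array([177, 174, 159]), array([ 81, 102,  55]), array([76, 98, 45]), array([49, 64, 32])]
```

```bash
cat > go.py <<'E'
import sys,numpy as np
from workcell import r
from scipy.spatial.transform import Rotation as R
# usage: go.py x y z yaw -> shift (cm, tool axes) and spin from the measured pose; several targets may be chained
o=r.get_obs();p=np.array(o["position"]);R0=R.from_euler("xyz",o["tcp_rot"])
v=list(map(float,sys.argv[1:]))
print("at",np.round(p,4),np.round(o["tcp_rot"],3),"F",np.round(o["force"],1),"open",round(o["opening"],4),"t",o["time_s"])
for i in range(0,len(v),4):
    t=R.from_euler("xyz",[np.pi,0,v[i+3]]);d=R0.inv().apply(np.array(v[i:i+3])-p)*100;s=(R0.inv()*t).as_rotvec()[2]
    print("cm",np.round(d,2),"spin",round(s,3)); p=np.array(v[i:i+3]);R0=t
E
python3 go.py .445 -.07 .14 3.68  .445 -.07 .042 3.68
```

```text
at [0.1862 0.517  0.2476] [-3.14  -0.     2.796] F [-0.2  0.8  0.4] open 0.0855 t 0.1
cm [-44.25 -46.44  10.82] spin -0.884
cm [ 0.  -0.   9.8] spin 0.0
```

```bash
python3 -m handwheel '0.6 -11 -11.6 2 -0.2; 0.6 -22 -23.2 5 -0.4; 0.6 -33 -35 8 -0.6; 0.6 -44.2 -46.4 10.8 -0.88; 0.6 -44.2 -46.4 10.8 -0.88; 0.6 -44.2 -46.4 10.8 -0.88; 0.6 -44.2 -46.4 10.8 -0.88; 0.6 -44.2 -46.4 10.8 -0.88; 0.6 -44.2 -46.4 10.8 -0.88; 0.6 -44.2 -46.4 10.8 -0.88'; python3 -m handwheel '0.6 0 0 0 0;0.6 0 0 0 0;0.6 0 0 0 0'; python3 go.py .445 -.07 .14 3.68 .445 -.07 .042 3.68
```

```text
time_s: 1.35
position: [0.4218, -0.0167, 0.1503]
tcp_rot: [-3.142, 0.001, -2.608]
force: [0.8, 0.5, 0.1]
opening: 0.0513
time_s: 1.72
position: [0.4206, -0.0134, 0.1506]
tcp_rot: [3.141, -0.0, -2.605]
force: [0.1, -0.1, -0.4]
opening: 0.0513
at [ 0.4206 -0.0134  0.1506] [ 3.141 -0.    -2.605] F [ 0.1 -0.1 -0.4] open 0.0513 t 1.725
cm [ 0.79 -6.11  1.06] spin -0.002
cm [ 0.  -0.   9.8] spin 0.0
```

```bash
python3 -m handwheel '0.6 0.4 -3 0.5 0; 0.6 0.8 -6.1 1.1 0;0.6 0.8 -6.1 1.1 0;0.6 0.8 -6.1 1.1 0;0.6 0.8 -6.1 1.1 0'; python3 -m handwheel '0.6 0 0 3 0;0.6 0 0 5.5 0; 0.6 0 0 7.5 0; 0.6 0 0 7.5 0'; python3 go.py .445 -.07 .042 3.68
python3 - <<'E'
from workcell import r
import cv2
a=[cv2.resize(i,None,fx=f,fy=f,interpolation=cv2.INTER_CUBIC) for i,f in((r.camera("scene")[80:200,230:350,::-1],3.3),(r.camera("top")[200:320,310:430,::-1],3.3))]
cv2.imwrite("pics/b1.png",cv2.hconcat(a))
E
```

```text
time_s: 2.35
position: [0.4451, -0.0701, 0.1398]
tcp_rot: [3.141, -0.0, -2.605]
force: [-0.3, -0.1, 0.8]
opening: 0.0511
time_s: 2.85
position: [0.4441, -0.0702, 0.0637]
tcp_rot: [3.139, -0.002, -2.606]
force: [-0.1, 0.4, -0.6]
opening: 0.0512
at [ 0.4441 -0.0702  0.0637] [ 3.139e+00 -2.000e-03 -2.606e+00] F [-0.1  0.4 -0.6] open 0.0512 t 2.85
cm [-0.09 -0.03  2.17] spin -0.003
```

View pics/b1.png

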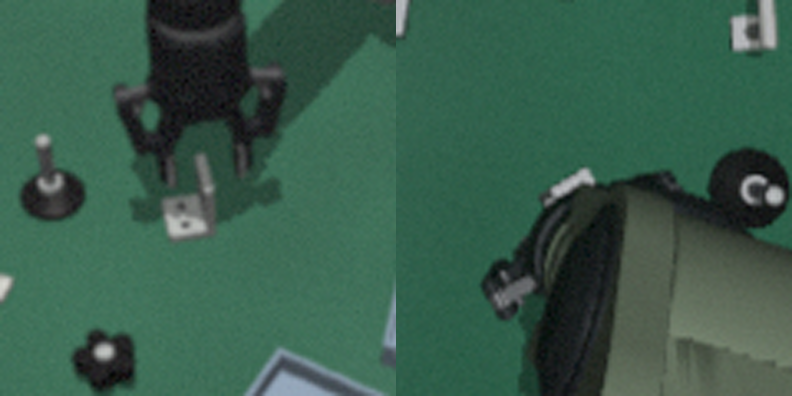

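```bash
python3 -m handwheel '0.6 -0.1 0 1.2 0;0.6 -0.1 0 2.2 0; 0.6 -0.1 0 2.2 0; 0 -0.1 0 2.2 0;0 -0.1 0 2.2 0;0 -0.1 0 2.2 0;0 -0.1 0 2.2 0;0 -0.1 0 2.2 0;0 -0.1 0 2.2 0'; python3 go.py; python3 -m handwheel '0 0 0 0 0;0 0 0 -2 0; 0 0 0 -4 0; 0 0 0 -7 0; 0 0 0 -10 0; 0 0 0 -10 0;0 0 0 -10 0';python3 go.py .4333 .1588 .13 3.254 .4333 .1588 .047 3.254
```

```text
time_s: 4.08
position: [0.4468, -0.0709, 0.043]
tcp_rot: [-3.141, 0.001, -2.607]
force: [-0.5, -0.4, 5.6]
opening: 0.007
at [ 0.4468 -0.0709  0.043 ] [-3.141e+00  1.000e-03 -2.607e+00] F [-0.5 -0.4  5.6] open 0.007 t 4.075
time_s: 4.95
position: [0.4457, -0.0705, 0.1417]
tcp_rot: [3.141, -0.001, -2.607]
force: [-0.6, 1.0, -1.2]
opening: 0.0069
at [ 0.4457 -0.0705  0.1417] [ 3.141e+00 -1.000e-03 -2.607e+00] F [-0.6  1.  -1.2] open 0.0069 t 4.95
cm [-10.61  20.37   1.19] spin 0.422
cm [ 0.  -0.   8.3] spin 0.0
```

```bash
python3 -m handwheel '0 -1.5 3 0.2 0.1;0 -4 8 0.5 0.2; 0 -6.5 12.5 1 0.3; 0 -9 17 1.2 0.42; 0 -10.6 20.4 1.2 0.42; 0 -10.6 20.4 1.2 0.42;0 -10.6 20.4 1.2 0.42;0 -10.6 20.4 1.2 0.42';python3 go.py .4333 .1588 .13 3.254 .4333 .1588 .047 3.254
```

```text
time_s: 5.95
position: [0.4336, 0.1577, 0.1301]
tcp_rot: [-3.141, -0.001, -3.029]
force: [-0.2, -0.7, -1.6]
opening: 0.007
at [0.4336 0.1577 0.1301] [-3.141e+00 -1.000e-03 -3.029e+00] F [-0.2 -0.7 -1.6] open 0.007 t 5.95
cm [0.02 0.11 0.01] spin 0.0
cm [ 0.  -0.   8.3] spin 0.0
```

```bash
python3 -m handwheel '0 0 0.1 2 0;0 0 0.1 4 0;0 0 0.1 6 0; 0 0 0.1 7.3 0;0 0 0.1 8.1 0; 0 0 0.1 8.4 0;0 0 0.1 8.4 0;0 0 0.1 8.4 0';python3 go.py
python3 - <<'E'
from workcell import r
import cv2
a=[cv2.resize(i,None,fx=f,fy=f,interpolation=cv2.INTER_CUBIC) for i,f in((r.camera("scene")[110:220,290:420,::-1],5),)]
cv2.imwrite("pics/b2.png",cv2.hconcat(a))
E
```

```text
time_s: 6.95
position: [0.4341, 0.1599, 0.047]
tcp_rot: [3.142, 0.001, -3.027]
force: [0.0, -0.2, -1.3]
opening: 0.007
at [0.4341 0.1599 0.047 ] [ 3.142e+00  1.000e-03 -3.027e+00] F [ 0.  -0.2 -1.3] open 0.007 t 6.95
```

View pics/b2.png

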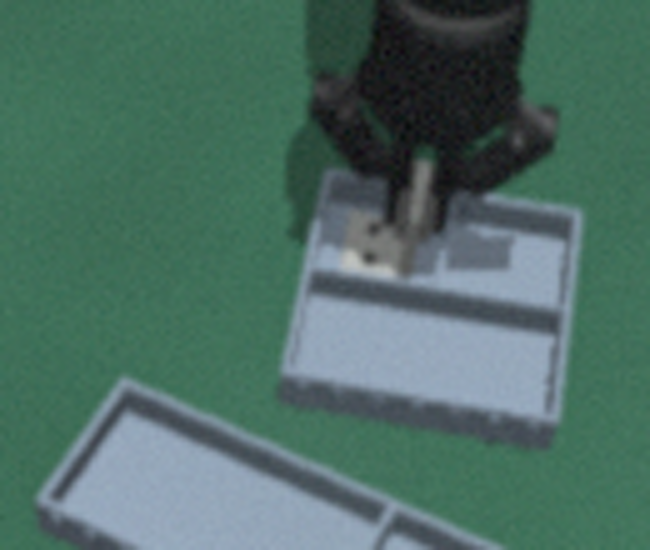

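```bash
python3 -m handwheel '0 0 0 0.1 0;0.35 0 0 0.1 0;0.35 0 0 0.1 0;0.35 0 0 0.1 0;0.35 0 0 -2 0;0.35 0 0 -5 0;0.5 0 0 -9 0;0.5 0 0 -11 0;0.5 0 0 -11 0'; python3 go.py .4667 -.3302 .15 3.0 .4667 -.3302 .047 3.0
```

```text
time_s: 8.12
position: [0.4349, 0.16, 0.1578]
tcp_rot: [3.141, 0.003, -3.027]
force: [-0.6, 0.3, -0.7]
opening: 0.0429
at [0.4349 0.16   0.1578] [ 3.141e+00  3.000e-03 -3.027e+00] F [-0.6  0.3 -0.7] open 0.0429 t 8.125
cm [  2.43 -49.07   0.76] spin 0.256
cm [ 0.  -0.  10.3] spin 0.0
```

```bash
python3 -m handwheel '0.5 0.2 -4 0 0;0.5 0.5 -10 0 0.1;0.5 0.8 -16 0 0.2;0.5 1.1 -22 0 0.25;0.5 1.4 -28 0 0.26;0.5 1.7 -34 0.3 0.26;0.5 2 -40 0.8 0.26;0.5 2.4 -46 0.8 0.26;0.5 2.4 -49 0.8 0.26;0.5 2.4 -49 0.8 0.26';python3 -m handwheel '0.5 0 0 0 0;0.5 0 0 0 0;0.5 0 0 0 0';  python3 go.py .4667 -.3302 .15 3.0 .4667 -.3302 .047 3.0
```

```text
time_s: 9.38
position: [0.465, -0.3316, 0.1466]
tcp_rot: [3.141, -0.001, 2.993]
force: [0.0, -0.1, -0.5]
opening: 0.0427
time_s: 9.75
position: [0.4658, -0.3287, 0.1487]
tcp_rot: [3.141, -0.0, 2.997]
force: [-0.5, -0.5, 0.6]
opening: 0.0427
at [ 0.4658 -0.3287  0.1487] [ 3.141 -0.     2.997] F [-0.5 -0.5  0.6] open 0.0427 t 9.75
cm [-0.11 -0.14 -0.13] spin -0.003
cm [ 0.  -0.  10.3] spin 0.0
```

```bash
python3 -m handwheel '0.5 -0.1 -0.15 2 0;0.5 -0.1 -0.15 5 0;0.5 -0.1 -0.15 8 0;0.5 -0.1 -0.15 10.2 0;0.5 -0.1 -0.15 10.2 0;0.5 -0.1 -0.15 10.2 0';python3 go.py;  python3 -m handwheel '0 0 0 0 0;0 0 0 0 0;0 0 0 0 0;0 0 0 0 0;0 0 0 0 0;0 0 0 0 0;0 0 0 -2 0;0 0 0 -5 0;0 0 0 -9 0;0 0 0 -10 0';python3 go.py .4273 .2124 .14 3.254 .4273 .2124 .052 3.254
```

```text
time_s: 10.5
position: [0.467, -0.3315, 0.0476]
tcp_rot: [-3.141, 0.001, 2.996]
force: [-0.6, 0.4, -0.2]
opening: 0.0427
at [ 0.467  -0.3315  0.0476] [-3.141e+00  1.000e-03  2.996e+00] F [-0.6  0.4 -0.2] open 0.0427 t 10.5
time_s: 11.75
position: [0.4675, -0.3325, 0.1489]
tcp_rot: [-3.139, 0.003, 2.996]
force: [-0.2, -0.7, -1.0]
opening: 0.0101
at [ 0.4675 -0.3325  0.1489] [-3.139e+00  3.000e-03  2.996e+00] F [-0.2 -0.7 -1. ] open 0.0101 t 11.75
cm [11.9  53.33  0.72] spin -0.258
cm [ 0.  -0.   8.8] spin 0.0
```

```bash
python3 -m handwheel '0 0.7 3 0 0;0 1.8 8 0 -0.1;0 3 13.5 0 -0.2;0 4.2 19 0 -0.26;0 5.5 25 0 -0.26;0 6.8 31 0 -0.26;0 8.2 37 0.3 -0.26;0 9.5 43 0.6 -0.26;0 11 49 0.6 -0.26;0 11.9 53.3 0.6 -0.26';python3 -m handwheel '0 0 0 0 0;0 0 0 0 0;0 0 0 0 0';  python3 go.py .4273 .2124 .14 3.254 .4273 .2124 .052 3.254
```

```text
time_s: 13.0
position: [0.4247, 0.2154, 0.1396]
tcp_rot: [-3.141, -0.002, -3.026]
force: [0.8, -0.3, -0.4]
opening: 0.0104
time_s: 13.38
position: [0.426, 0.212, 0.1402]
tcp_rot: [-3.141, -0.001, -3.029]
force: [-0.2, 0.2, -0.3]
opening: 0.0104
at [0.426  0.212  0.1402] [-3.141e+00 -1.000e-03 -3.029e+00] F [-0.2  0.2 -0.3] open 0.0104 t 13.375
cm [-0.14  0.02  0.02] spin -0.0
cm [ 0.  -0.   8.8] spin 0.0
```

Place the small foot, release it, retract and head for the large foot.

```bash
python3 -m handwheel '0 -0.1 0 2 0;0 -0.1 0 4 0;0 -0.1 0 6 0;0 -0.1 0 7.8 0;0 -0.1 0 8.7 0;0 -0.1 0 8.9 0;0 -0.1 0 8.9 0;0 -0.1 0 8.9 0';python3 go.py; python3 -m handwheel '0.35 0 0 0 0;0.35 0 0 0 0;0.35 0 0 0 0;0.35 0 0 -2 0;0.35 0 0 -5 0;0.5 0 0 -8 0;0.5 0 0 -10.5 0;0.5 0 0 -10.5 0'; python3 go.py .4661 -.2067 .15 3.0 .4661 -.2067 .047 3.0
```

```text
time_s: 14.38
position: [0.4277, 0.2135, 0.0522]
tcp_rot: [3.141, 0.001, -3.027]
force: [-0.1, -0.0, -1.1]
opening: 0.0105
at [0.4277 0.2135 0.0522] [ 3.141e+00  1.000e-03 -3.027e+00] F [-0.1 -0.  -1.1] open 0.0105 t 14.375
time_s: 15.38
position: [0.4285, 0.2139, 0.1584]
tcp_rot: [3.141, 0.004, -3.027]
force: [0.6, -0.1, -0.4]
opening: 0.0426
at [0.4285 0.2139 0.1584] [ 3.141  0.004 -3.027] F [ 0.6 -0.1 -0.4] open 0.0426 t 15.375
cm [  1.07 -42.21   0.8 ] spin 0.256
cm [ 0.  -0.  10.3] spin 0.0
```

```bash
python3 -m handwheel '0.5 0.1 -4 0 0;0.5 0.3 -10 0 0.1;0.5 0.4 -16 0 0.2;0.5 0.6 -22 0 0.25;0.5 0.7 -28 0 0.26;0.5 0.9 -34 0.3 0.26;0.5 1.1 -39 0.8 0.26;0.5 1.1 -42.2 0.8 0.26;0.5 1.1 -42.2 0.8 0.26;0.5 1.1 -42.2 0.8 0.26';python3 -m handwheel '0.5 0 0 0 0;0.5 0 0 0 0;0.5 0 0 0 0';  python3 go.py .4661 -.2067 .15 3.0 .4661 -.2067 .047 3.0
```

```text
time_s: 16.62
position: [0.4635, -0.2063, 0.1476]
tcp_rot: [3.14, -0.002, 2.996]
force: [-0.9, 1.0, -0.5]
opening: 0.0426
time_s: 17.0
position: [0.4644, -0.2066, 0.1487]
tcp_rot: [-3.142, 0.0, 2.997]
force: [0.4, 0.9, 0.9]
opening: 0.0425
at [ 0.4644 -0.2066  0.1487] [-3.142  0.     2.997] F [0.4 0.9 0.9] open 0.0425 t 17.0
cm [-0.17  0.01 -0.13] spin -0.003
cm [ 0.  -0.  10.3] spin 0.0
```

```bash
python3 -m handwheel '0.5 -0.1 0 2 0;0.5 -0.1 0 5 0;0.5 -0.1 0 8 0;0.5 -0.1 0 10.2 0;0.5 -0.1 0 10.2 0;0.5 -0.1 0 10.2 0';python3 go.py;  python3 -m handwheel '0 0 0 0 0;0 0 0 0 0;0 0 0 0 0;0 0 0 0 0;0 0 0 0 0;0 0 0 0 0;0 0 0 -2 0;0 0 0 -5 0;0 0 0 -9 0;0 0 0 -12 0';python3 go.py .6576 .2274 .16 2.955 .6576 .2274 .052 2.955
```

```text
time_s: 17.75
position: [0.4658, -0.2075, 0.0474]
tcp_rot: [-3.141, 0.001, 2.996]
force: [-0.3, -0.1, 0.4]
opening: 0.0428
at [ 0.4658 -0.2075  0.0474] [-3.141e+00  1.000e-03  2.996e+00] F [-0.3 -0.1  0.4] open 0.0428 t 17.75
time_s: 19.0
position: [0.4653, -0.2073, 0.168]
tcp_rot: [-3.141, 0.0, 2.996]
force: [0.1, -0.7, -2.3]
opening: 0.0103
at [ 0.4653 -0.2073  0.168 ] [-3.141  0.     2.996] F [ 0.1 -0.7 -2.3] open 0.0103 t 19.0
cm [-12.71  45.81   0.8 ] spin 0.041
cm [-0.  -0.  10.8] spin 0.0
```

```bash
python3 -m handwheel '0 -0.8 3 0 0;0 -2.2 8 0 0;0 -3.7 13.5 0 0;0 -5.3 19 0 0.04;0 -7 25 0 0.04;0 -8.7 31 0 0.04;0 -10.3 37 0.3 0.04;0 -11.8 42 0.6 0.04;0 -12.7 45.8 0.6 0.04;0 -12.7 45.8 0.6 0.04';python3 -m handwheel '0 0 0 0 0;0 0 0 0 0;0 0 0 0 0';  python3 go.py .6576 .2274 .16 2.955 .6576 .2274 .052 2.955
```

```text
time_s: 20.25
position: [0.6574, 0.2303, 0.1595]
tcp_rot: [3.141, -0.001, 2.96]
force: [-0.3, -1.2, -2.0]
opening: 0.0103
time_s: 20.62
position: [0.6574, 0.2262, 0.1609]
tcp_rot: [-3.141, -0.0, 2.954]
force: [0.4, 0.8, -1.0]
opening: 0.0103
at [0.6574 0.2262 0.1609] [-3.141 -0.     2.954] F [ 0.4  0.8 -1. ] open 0.0103 t 20.625
cm [0.   0.12 0.09] spin -0.001
cm [-0.  -0.  10.8] spin 0.0
```

```bash
python3 -m handwheel '0 0 0.1 2 0;0 0 0.1 5 0;0 0 0.1 8 0;0 0 0.1 9.8 0;0 0 0.1 10.7 0;0 0 0.1 10.9 0;0 0 0.1 10.9 0;0 0 0.1 10.9 0';python3 go.py; python3 -m handwheel '0.35 0 0 0 0;0.35 0 0 0 0;0.35 0 0 0 0;0.35 0 0 -2 0;0.35 0 0 -5 0;0.5 0 0 -8 0;0.5 0 0 -10.5 0;0.5 0 0 -10.5 0'; python3 go.py .6115 -.2113 .14 3.177 .6115 -.2113 .042 3.177
```

```text
time_s: 21.62
position: [0.6584, 0.2286, 0.0527]
tcp_rot: [3.141, 0.002, 2.956]
force: [0.4, -0.0, -1.9]
opening: 0.0106
at [0.6584 0.2286 0.0527] [3.141e+00 2.000e-03 2.956e+00] F [ 0.4 -0.  -1.9] open 0.0106 t 21.625
time_s: 22.62
position: [0.6597, 0.2289, 0.1607]
tcp_rot: [3.139, 0.006, 2.956]
force: [-0.1, 1.5, 0.3]
opening: 0.0427
at [0.6597 0.2289 0.1607] [3.139 0.006 2.956] F [-0.1  1.5  0.3] open 0.0427 t 22.625
cm [ -3.38 -44.16   1.97] spin -0.221
cm [ 0.  -0.   9.8] spin 0.0
```

```bash
python3 -m handwheel '0.5 -0.3 -4 0 0;0.5 -0.8 -10 0 -0.1;0.5 -1.2 -16 0 -0.2;0.5 -1.7 -22 0 -0.22;0.5 -2.2 -28 0.5 -0.22;0.5 -2.7 -34 1 -0.22;0.5 -3.2 -40 1.5 -0.22;0.5 -3.4 -44.2 2 -0.22;0.5 -3.4 -44.2 2 -0.22;0.5 -3.4 -44.2 2 -0.22';python3 -m handwheel '0.5 0 0 0 0;0.5 0 0 0 0;0.5 0 0 0 0';  python3 go.py .6115 -.2113 .14 3.177 .6115 -.2113 .042 3.177
```

```text
time_s: 23.88
position: [0.609, -0.2117, 0.1361]
tcp_rot: [3.141, -0.001, -3.108]
force: [-0.2, 0.2, 0.5]
opening: 0.0426
time_s: 24.25
position: [0.6097, -0.2114, 0.1368]
tcp_rot: [-3.142, 0.0, -3.106]
force: [-0.5, -0.9, 0.2]
opening: 0.0429
at [ 0.6097 -0.2114  0.1368] [-3.142  0.    -3.106] F [-0.5 -0.9  0.2] open 0.0429 t 24.25
cm [-0.18  0.01 -0.32] spin 0.0
cm [ 0.  -0.   9.8] spin 0.0
```

```bash
python3 -m handwheel '0.5 -0.1 0 2 0;0.5 -0.1 0 5 0;0.5 -0.1 0 7.5 0;0.5 -0.1 0 9.4 0;0.5 -0.1 0 9.4 0;0.5 -0.1 0 9.4 0';python3 go.py;  python3 -m handwheel '0 0 0 0 0;0 0 0 0 0;0 0 0 0 0;0 0 0 0 0;0 0 0 0 0;0 0 0 0 0;0 0 0 -2 0;0 0 0 -5 0;0 0 0 -9 0;0 0 0 -13 0';python3 go.py .5028 .1857 .17 4.824 .5028 .1857 .047 4.824
```

```text
time_s: 25.0
position: [0.6111, -0.2125, 0.0435]
tcp_rot: [-3.141, 0.001, -3.107]
force: [0.5, -0.4, 1.0]
opening: 0.0428
at [ 0.6111 -0.2125  0.0435] [-3.141e+00  1.000e-03 -3.107e+00] F [ 0.5 -0.4  1. ] open 0.0428 t 25.0
time_s: 26.25
position: [0.6099, -0.2121, 0.1732]
tcp_rot: [3.141, -0.001, -3.108]
force: [-0.7, 0.0, -0.9]
opening: 0.0099
at [ 0.6099 -0.2121  0.1732] [ 3.141e+00 -1.000e-03 -3.108e+00] F [-0.7  0.  -0.9] open 0.0099 t 26.25
cm [ 9.35 40.12  0.35] spin -1.648
cm [ 0.  -0.  12.3] spin 0.0
```

```bash
python3 -m handwheel '0 0.6 3 0 -0.1;0 1.7 7 0 -0.25;0 2.8 12 0 -0.42;0 4 17 0 -0.59;0 5.2 22 0 -0.76;0 6.4 27 0 -0.93;0 7.5 32 0 -1.1;0 8.5 36.5 0 -1.27;0 9.4 40.1 0 -1.44;0 9.4 40.1 0 -1.6';python3 go.py .5028 .1857 .17 4.824
```

```text
time_s: 27.5
position: [0.5014, 0.1876, 0.1724]
tcp_rot: [3.141, 0.0, -1.498]
force: [0.7, -0.6, -1.4]
opening: 0.0103
at [0.5014 0.1876 0.1724] [ 3.141  0.    -1.498] F [ 0.7 -0.6 -1.4] open 0.0103 t 27.5
cm [ 0.2  -0.12  0.24] spin -0.039
```

```bash
python3 -m handwheel '0 0 0 0 -0.05;0 0 0 0 -0.05;0 0 0 0 -0.05'; python3 go.py .5028 .1857 .17 4.824 .5028 .1857 .0485 4.824
```

```text
time_s: 27.88
position: [0.5026, 0.1851, 0.1725]
tcp_rot: [3.141, -0.0, -1.458]
force: [0.2, -0.2, -2.3]
opening: 0.0101
at [0.5026 0.1851 0.1725] [ 3.141 -0.    -1.458] F [ 0.2 -0.2 -2.3] open 0.0101 t 27.875
cm [-0.05 -0.02  0.25] spin 0.001
cm [ 0.   -0.   12.15] spin 0.0
```

```bash
python3 -m handwheel '0 0 0 2 0;0 0 0 5 0;0 0 0 8 0;0 0 0 10.5 0;0 0 0 11.7 0;0 0 0 12.2 0;0 0 0 12.4 0;0 0 0 12.4 0;0 0 0 12.4 0'; python3 go.py;  python3 -m handwheel '0.35 0 0 0 0;0.35 0 0 0 0;0.35 0 0 0 0;0.35 0 0 -2 0;0.35 0 0 -5 0;0.5 0 0 -8 0;0.5 0 0 -11 0;0.5 0 0 -11 0'; python3 go.py .6239 -.3174 .14 3.071 .6239 -.3174 .043 3.071
```

```text
time_s: 29.0
position: [0.5032, 0.1854, 0.0493]
tcp_rot: [-3.14, 0.0, -1.457]
force: [-0.4, -0.6, -0.9]
opening: 0.0101
at [0.5032 0.1854 0.0493] [-3.14   0.    -1.457] F [-0.4 -0.6 -0.9] open 0.0101 t 29.0
time_s: 30.0
position: [0.5046, 0.1857, 0.161]
tcp_rot: [-3.137, 0.001, -1.457]
force: [-0.4, 0.5, 0.5]
opening: 0.043
at [0.5046 0.1857 0.161 ] [-3.137e+00  1.000e-03 -1.457e+00] F [-0.4  0.5  0.5] open 0.043 t 30.0
cm [51.34 -6.15  2.1 ] spin 1.755
cm [ 0.  -0.   9.7] spin 0.0
```

```bash
python3 -m handwheel '0.5 4 -0.5 0 0.15;0.5 10 -1.2 0 0.33;0.5 16 -2 0 0.51;0.5 22 -2.7 0 0.69;0.5 28 -3.4 0 0.87;0.5 34 -4.1 0.5 1.05;0.5 40 -4.8 1 1.23;0.5 46 -5.5 1.5 1.41;0.5 51.3 -6.1 2 1.59;0.5 51.3 -6.1 2 1.75';python3 -m handwheel '0.5 0 0 0 0;0.5 0 0 0 0;0.5 0 0 0 0';python3 go.py .6239 -.3174 .14 3.071 .6239 -.3174 .043 3.071
```

```text
time_s: 31.25
position: [0.6206, -0.3217, 0.1358]
tcp_rot: [3.142, -0.002, 3.065]
force: [-0.9, 0.4, -0.1]
opening: 0.0427
time_s: 31.62
position: [0.6215, -0.3166, 0.1386]
tcp_rot: [3.142, -0.0, 3.078]
force: [-0.1, 0.9, 0.1]
opening: 0.043
at [ 0.6215 -0.3166  0.1386] [ 3.142 -0.     3.078] F [-0.1  0.9  0.1] open 0.043 t 31.625
cm [-0.25 -0.06 -0.14] spin 0.007
cm [ 0.  -0.   9.7] spin 0.0
```

```bash
python3 -m handwheel '0.5 -0.15 0 2 0;0.5 -0.15 0 5 0;0.5 -0.15 0 7.5 0;0.5 -0.15 0 9.5 0;0.5 -0.15 0 9.5 0;0.5 -0.15 0 9.5 0';python3 go.py;  python3 -m handwheel '0 0 0 0 0;0 0 0 0 0;0 0 0 0 0;0 0 0 0 0;0 0 0 0 0;0 0 0 0 0;0 0 0 -2 0;0 0 0 -5 0;0 0 0 -9 0;0 0 0 -13 0';python3 go.py .6355 .1104 .17 4.526 .6355 .1104 .0485 4.526
```

```text
time_s: 32.38
position: [0.6235, -0.3178, 0.0442]
tcp_rot: [-3.141, 0.001, 3.076]
force: [-0.4, 0.3, -0.3]
opening: 0.0425
at [ 0.6235 -0.3178  0.0442] [-3.141e+00  1.000e-03  3.076e+00] F [-0.4  0.3 -0.3] open 0.0425 t 32.375
time_s: 33.62
position: [0.6225, -0.3175, 0.1754]
tcp_rot: [3.142, -0.0, 3.076]
force: [0.9, -0.8, -1.8]
opening: 0.0103
at [ 0.6225 -0.3175  0.1754] [ 3.142 -0.     3.076] F [ 0.9 -0.8 -1.8] open 0.0103 t 33.625
cm [ 1.52 42.78  0.55] spin -1.45
cm [ 0.   -0.   12.15] spin 0.0
```

```bash
python3 -m handwheel '0 0.1 3 0 -0.1;0 0.2 7 0 -0.25;0 0.4 12 0 -0.42;0 0.6 17 0 -0.59;0 0.8 22 0 -0.76;0 1 27 0 -0.93;0 1.2 32 0 -1.1;0 1.4 37 0.2 -1.27;0 1.5 41 0.3 -1.44;0 1.5 42.8 0.3 -1.45';python3 -m handwheel '0 0 0 0 0;0 0 0 0 0;0 0 0 0 0';python3 go.py .6355 .1104 .17 4.526 .6355 .1104 .0495 4.526
```

```text
time_s: 34.88
position: [0.6357, 0.1126, 0.1713]
tcp_rot: [-3.142, -0.0, -1.755]
force: [0.1, 0.1, -1.3]
opening: 0.0097
time_s: 35.25
position: [0.6362, 0.1088, 0.1707]
tcp_rot: [3.142, -0.0, -1.76]
force: [-0.8, 0.2, -1.7]
opening: 0.0097
at [0.6362 0.1088 0.1707] [ 3.142 -0.    -1.76 ] F [-0.8  0.2 -1.7] open 0.0097 t 35.25
cm [-0.14  0.1   0.07] spin -0.003
cm [ 0.   -0.   12.05] spin 0.0
```

```bash
python3 -m handwheel '0 -0.15 0.1 2 0;0 -0.15 0.1 5 0;0 -0.15 0.1 8 0;0 -0.15 0.1 10.5 0;0 -0.15 0.1 11.5 0;0 -0.15 0.1 12 0;0 -0.15 0.1 12.2 0;0 -0.15 0.1 12.2 0;0 -0.15 0.1 12.2 0'; python3 go.py;  python3 -m handwheel '0.35 0 0 0 0;0.35 0 0 0 0;0.35 0 0 0 0;0.35 0 0 -2 0;0.35 0 0 -5 0;0.5 0 0 -9 0;0.5 0 0 -15 0;0.5 4 0 -15 0;0.5 10 0 -15 0;0.5 16 0 -15 0'; python3 -m handwheel '0.5 6 0 0 0;0.5 12 0 0 0;0.5 18 0 0 0;0.5 22 0 0 0;0.5 22 0 0 0;0.5 22 0 0 0'
cat > chk.py <<'E'
from fit import *
ims={c:r.camera(c) for c in("top","scene")}
for c in ims: cv2.imwrite(f"pics/{c}1.png",ims[c][:,:,::-1])
a=cv2.resize(ims["top"][150:300,205:325,::-1],None,fx=4,fy=4,interpolation=cv2.INTER_CUBIC)
b=cv2.resize(ims["scene"][125:275,280:425,::-1],None,fx=4,fy=4,interpolation=cv2.INTER_CUBIC)
cv2.imwrite("pics/chk1.png",cv2.resize(cv2.hconcat([a,b]),None,fx=.75,fy=.75,interpolation=cv2.INTER_AREA))
E
python3 chk.py
```

```text
time_s: 36.38
position: [0.6359, 0.1122, 0.0494]
tcp_rot: [-3.14, 0.0, -1.757]
force: [0.0, -0.4, -1.0]
opening: 0.0097
at [0.6359 0.1122 0.0494] [-3.14   0.    -1.757] F [ 0.  -0.4 -1. ] open 0.0097 t 36.375
time_s: 37.62
position: [0.6055, -0.0463, 0.199]
tcp_rot: [-3.141, -0.0, -1.756]
force: [0.4, -0.2, -0.9]
opening: 0.0424
time_s: 38.38
position: [0.5648, -0.2609, 0.1985]
tcp_rot: [3.141, 0.001, -1.758]
force: [0.1, 0.6, 0.0]
opening: 0.0426
```

View pics/chk1.png

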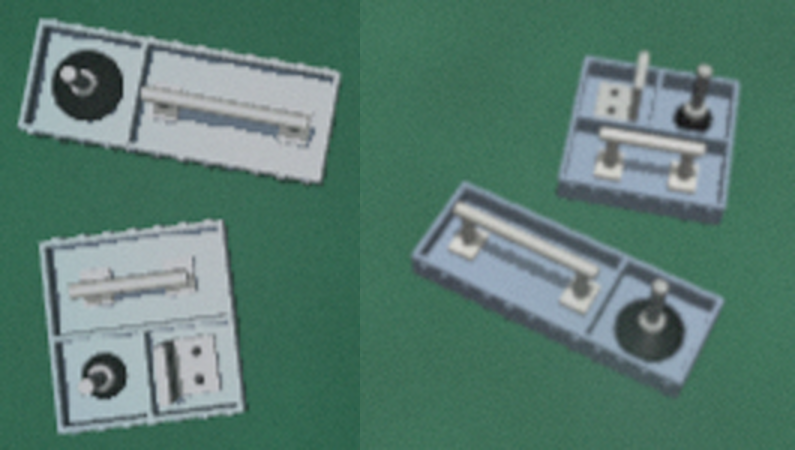

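View pics/scene1.png

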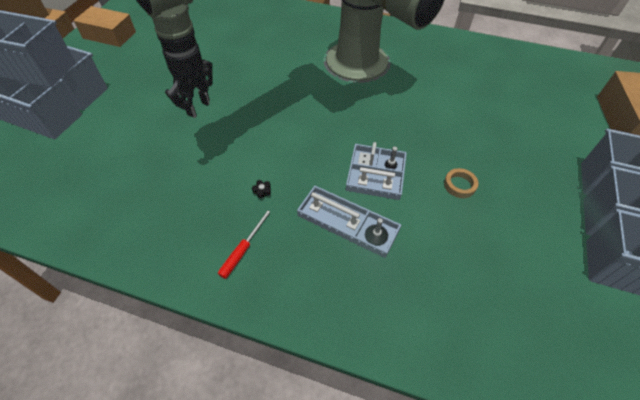

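The close-ups show all five parts flat and upright in their bays. The knob (262,189), tape (461,182) and screwdriver (245,245) are where they were at the start. Handing in.

```bash
python3 -c "
from workcell import r
print(r.job_done())"
```

```text
the job is handed in; nothing more can be done
None
```

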